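Find and open the hidden socket flap of a worktop power dock

ROBOT

A 6-joint arm with a two-finger parallel gripper is mounted at the origin on a cart in front of the work surface, level with it; the furniture and walls round the work are solid. World frame = base frame: x ahead of the robot, y to its left, z up, the work surface at z = 0. Lengths are in m, angles in rad, forces in N, time in s.
With the tool pointing down it reaches from about 0.375 to 0.975 m from the base axis. Payload 3.8 kg.
Tool frame: the origin (TCP) lies at the very end of the fingers, on their centre line; the grasp point (between the pads) lies 19 mm behind it; z points along the fingers, y is the line along which they close (so a half turn about z gives the same grasp; the last joint's range is limited). The gripper opens to 85 mm and grips with 20 to 120 N. Pads are 22 mm wide; open, the fingers measure 114 mm over their backs; the gripper's body (76 mm by 85 mm) begins 54 mm behind the grasp point. The pads swing forward as they close: fully open they stand 13 mm farther back than shut.
Start: joints at [1.213, 0.264, 1.604, -0, 1.274, -0.037], TCP at [0.213, 0.641, 0.231] pointing down, gripper open.
Joint ranges: [-2.63, 2.63], [-0.94, 2.18], [0.31, 2.57], [-1.31, 4.45], [0, 2.66], [-2.55, 2.55]. Speed limits (rad/s): [2.57, 2.57, 3.14, 3.14, 3.14, 3.14].

INTERFACE

Orientations are given as a rotation vector (axis times angle).
In Python, from workcell import monitor, viewer, job gives the robot as it stands. The module is installed in compiled form; this text tells all that it offers.
- The arm moves only by the tool step_arm, never from a script. Its argument "series" is one flat list of numbers, 4 for each row, row after row: the shift along the tool's x, y, z in m, then the turn about the tool's z in rad. A call has 1 to 8 rows; each row is the pose to reach, as a shift and turn from the pose commanded when the call began, along the tool's axes at that moment; what a row does not reach only later rows make up. A row lasts 1/8 s, in which the tool goes at most 62.5 mm and 10.7 degrees, less where a joint would pass 70% of its speed; a pose out of reach is approached as far as the arm can. A call with a gripper value outside its range is refused whole. "gripper" is the opening, from 0 (shut) to 1 (fully open), set as the call begins (left out, the last holds). The fingers move at their own pace and stop on an object; "newtons" is the grip in N (left out, the last holds). Time passes only in rows, so rows that repeat a pose let the fingers close. It gives the time, the measured TCP pose, the force, the opening and the grip force at its end, in the units of the state.
- monitor.read_state(): the state, without advancing time (a new reading comes with each control period).
- viewer.read_camera(name): name is "scene" or "top"; returns a dict with "image" (480x640x3 uint8, red, green, blue), "intrinsics" (3x3 intrinsics, pixels), "T" (4x4, takes a point from camera to world coordinates). Camera axes: x right, y up, looking along -z (the intrinsics and any distortion apply to the point x, -y, -z); pixel columns grow to the right and rows downward; lengths in m; the calibration is good to about 2 mm. A picture is of the moment at which its call begins. There is no depth.
- job.finish_job(): hands the job in; it is judged then, once.
Trained networks look in a picture, given as the dict that the camera call returned (one of the last four; its "shot" number tells which), for a name from the list of things; names that differ only in an ending like _2 or _b are one class to them, and where a whole thing is asked for, a point or a joint stands for the part that bears it (a point fixed in the world has none). Each returns a list of dicts, best first, with "score" (0 to 1); they miss things now and then, are a little off and sometimes report something else, mostly with a low value. They report only what shows in the picture. A call takes as long as a camera call.
- viewer.boxes_of(picture, label): "extent" ([centre column, centre row, width, height] in pixels, round what is visible of it).
- viewer.spot_point(picture, label): "point" ([column, row] in pixels: a listed point, or the origin of a listed thing).
The state is a dict: "time": time; "q": joint angles; "joint_vel": joint speeds; "joint_torque": joint torques, N m; "tool_pos": TCP position; "tcp_rot": TCP orientation; "wrist_force": force on the tool from outside, world axes, zero at the start; "torque": the same for the moment, N m; "width": opening from 0.0 (shut) to 1.0 (fully open); "grip_force": force on a finger pad.
Only numpy, scipy, OpenCV 4.12 (cv2) and the standard library are available. Lean on these libraries where they do the work, as an engineer would, in place of code of your own. Each camera call takes 0.05 s, during which the arm holds its last target. There are 200 camera calls.

TASK

The toaster is to be plugged in, but the socket of the power dock is hidden under one of its four identical oak covers; the other three are fixed blanks. Press gently with the closed fingertips on the line near the rear edge of each cover until you find the one that rocks, press that rear edge down so that the front rises, then push the raised front edge back until the flap stands upright, and draw away. Pinch nothing, do not press hard, and leave the other things on the worktop where they are.

Things in the scene. Friction and masses are not known exactly. Their poses are not given: they have to be found in the camera images.
- dock: Aluminium power dock fixed on the worktop, 120 mm deep (x), 400 mm long (y), 66 mm high to the top of its four oak covers. Origin: middle of the row of covers, at worktop height; x points to its rear (away from the robot), y along the row to the left. Place and heading change from start to start. An open tray (floor 12 mm, rim 46 mm high) adjoins its right end and reaches to y = -313 mm.
- bay1 (a point): Middle of the dark press line on the first cover from the left (+y), on its top face, 66 mm above the worktop, 14 mm from its rear edge; axes as the dock's. Fixed to the dock, it does not move with the cover. Covers are 100 mm (x) by 93.5 mm (y), 10 mm thick, 96 mm apart.
- bay2 (a point): The same point on the second cover from the left. Of the four covers, three are blanks that sink evenly on a rubber seal, about 1 mm at 6 N and 4 mm at most; one, looking just the same and in another bay from start to start, is the see-saw flap.
- bay3 (a point): The same point on the third cover from the left. Under the flap (whichever bay it is in) the housing is hollow: its rear wall is 16 mm behind this point, and a fingertip at this point can follow the flap 35 mm down.
- bay4 (a point): The same point on the fourth cover from the left, next to the tray.
- axle (a point): Middle of the row on the line of the flap's hidden axle, which runs along the dock's y at 61 mm height, 31 mm in front (-x) of the press lines; axes as the dock's. The flap reaches 55 mm forward of this line and 45 mm back. It gives only when pressed behind the axle; in front of it, it is rigid.
- flap (a joint): Angle of the see-saw flap, rad: 0 closed and flush; grows as its rear edge goes down and its front edge rises; 1.57 upright; 1.75 leaning back on a hard stop, which need not be reached. About 2 to 3 N on the press line moves it. A friction hinge holds it at any angle. Once its front edge is raised, a finger coming from the front can push it to the rear (+x) with about 2 N.
- salt_shaker: Bystander: salt shaker 44 mm across, 90 mm high, with a grey domed top, standing in the dock's tray. Origin: centre of its foot.
- garlic: Bystander: garlic bulb 60 mm across, 59 mm high, in the dock's tray. Origin: centre of its underside.
- mug: Bystander: speckled white mug 84 mm across, 120 mm with its handle, 106 mm high, to the left in front. Origin: middle of its outline with the handle, at its foot.
- teaspoon: Bystander: steel teaspoon 137 mm long, 28 mm wide, lying on the chopping board to the right. Origin: centre of its underside.
- moka_pot: Bystander: aluminium moka pot 116 by 183 mm over its handle, 205 mm high, behind the dock. Origin: middle of its outline with the handle, at its foot.
- spice_jar: Bystander: glass spice jar with a dark cap, 44 mm across, 105 mm high, behind the dock. Origin: centre of its foot.
- lemon: Bystander: lemon 71 by 53 mm, 51 mm high, on the chopping board to the right. Origin: centre of its underside.

How it is judged:
On the way:
1. the flap is found: its rear edge is pressed down and its front edge rises (over 0.15 rad) (value of joint flap above 0.15 rad), for 0.1 s.
At the end, for the whole second after the job is handed in: The flap stands upright (over 1.3 rad, closed being 0 and straight up 1.57) and still, and each of the seven bystanders is within 20 mm of where it stood (value of joint flap above 1.3 rad and velocity of joint flap between -0.03 and 0.03 rad/s and distance of each of salt_shaker, garlic, mug, teaspoon, moka_pot, spice_jar, lemon from where it was at the start of the episode below 0.02 m); the robot touches nothing.
It fails at once if pressed or squeezed anything with the fingers at over 35 N (contact force between the fingers and anything else above 35 N).
It fails at once if shifted or lifted one of the seven bystanders by over 20 mm (distance of any of salt_shaker, garlic, mug, teaspoon, moka_pot, spice_jar, lemon from where it was at the start of the episode above 0.02 m).
It also fails if it takes over 51 s, if anything falls off the work surface, if the arm or the gripper's body presses on something with over 40 N, if the wrist force passes 120 N, or if a joint passes its speed limit or range.

## Working session

There is one attempt and no reset: what is moved stays moved. The work goes in short steps, Python scripts to look and compute and a tool call to move; the robot and the scene stay as the last step left them, time stands still between calls to the robot, and variables do not carry over. Pictures are saved under pics/ and viewed, at most 10 in all, crops included, and the job is handed in when it is done.

Besides the shell and the picture viewer there is one more tool, called after "Call:" as name(argument=value, ...) on one line, values as JSON. step_arm: Moves the arm, as the interface text tells. Its arguments: {"type":"object","properties":{"series":{"type":"array"},"gripper":{"type":"number"},"newtons":{"type":"number"}},"required":["series"]}

```bash
mkdir -p pics; cat > h.py <<'E'
import numpy as np, cv2
from workcell import monitor, viewer, job
from scipy.spatial.transform import Rotation as R
def ray(p,uv):
    K=p["intrinsics"];T=p["T"]
    d=np.linalg.inv(K)@[uv[0],uv[1],1]; d=T[:3,:3]@[d[0],-d[1],-d[2]]
    return T[:3,3],d
def atz(p,uv,z):
    o,d=ray(p,uv); return o+d*(z-o[2])/d[2]
def save(p,n): cv2.imwrite("pics/"+n,p["image"][:,:,::-1])
E
python3 - <<'E'
from h import *
s=monitor.read_state();print(s["time"],s["tool_pos"],s["tcp_rot"],s["wrist_force"])
print(R.from_rotvec(s["tcp_rot"]).as_matrix().round(3))
Z=dict(bay1=.066,bay2=.066,bay3=.066,bay4=.066,axle=.061,dock=0,salt_shaker=0.012,garlic=.012,mug=0,moka_pot=0,spice_jar=0,lemon=.01)
for c in ("top","scene"):
    p=viewer.read_camera(c);save(p,c+"0.png");print(c,p["T"][:3,3].round(3),p.keys())
    for k,z in Z.items():
        for r in viewer.spot_point(p,k)[:1]: print(k,round(r["score"],2),np.round(r["point"],1),atz(p,r["point"],z).round(4))
E
```

```text
0.0 [0.2125729  0.63987485 0.22995097] [-0.50168464 -3.1008079   0.00344355] [-0.2768662   0.27172776  0.76412739]
[[-0.949  0.315 -0.001]
 [ 0.315  0.949 -0.002]
 [ 0.    -0.002 -1.   ]]
top [ 0.345 -0.059  1.581] dict_keys(['image', 'intrinsics', 'T', 'shot'])
bay1 0.62 [286.5 277.6] [0.5026 0.0713 0.066 ]
bay2 0.62 [286.5 277.6] [0.5026 0.0713 0.066 ]
bay3 0.62 [286.5 277.6] [0.5026 0.0713 0.066 ]
bay4 0.62 [286.5 277.6] [0.5026 0.0713 0.066 ]
axle 0.68 [303.5 283.7] [0.484  0.0148 0.061 ]
salt_shaker 0.66 [380.2 300.6] [ 0.4367 -0.2439  0.012 ]
garlic 0.61 [380.8 287. ] [ 0.4828 -0.246   0.012 ]
mug 0.92 [185.9 300.4] [0.424  0.4189 0.    ]
moka_pot 0.67 [288.1 205.1] [0.7669 0.0801 0.    ]
lemon 0.75 [446.3 257.3] [ 0.5898 -0.4711  0.01  ]
scene [ 0.082 -1.011  1.297] dict_keys(['image', 'intrinsics', 'T', 'shot'])
bay1 0.8 [310.  254.3] [ 0.5108 -0.127   0.066 ]
bay2 0.8 [310.  254.3] [ 0.5108 -0.127   0.066 ]
bay3 0.8 [310.  254.3] [ 0.5108 -0.127   0.066 ]
bay4 0.8 [310.  254.3] [ 0.5108 -0.127   0.066 ]
axle 0.58 [278.7 225.6] [0.4797 0.0139 0.061 ]
dock 0.92 [278.8 237.7] [0.4794 0.0202 0.    ]
salt_shaker 0.75 [305.4 305. ] [ 0.44   -0.2387  0.012 ]
garlic 0.61 [321.7 295.1] [ 0.4939 -0.2303  0.012 ]
mug 0.61 [213.6 164.4] [0.4196 0.4161 0.    ]
moka_pot 0.91 [351.9 198.4] [0.7553 0.0626 0.    ]
spice_jar 0.93 [389.7 230.4] [ 0.7905 -0.108   0.    ]
lemon 0.95 [402.8 349.3] [ 0.601  -0.4718  0.01  ]
```

```bash
python3 - <<'E'
from h import *
for c,(a,b,d,e) in dict(top=(220,340,220,420),scene=(160,330,200,400)).items():
    p=viewer.read_camera(c)
    cv2.imwrite(f"pics/{c}c.png",cv2.resize(p["image"][a:b,d:e,::-1],None,fx=4 if c=="top" else 3.5,fy=4 if c=="top" else 3.5,interpolation=cv2.INTER_CUBIC))
    print(c)
    for k in ("bay1","axle"):
        for r in viewer.spot_point(p,k): print(k,round(r["score"],2),np.round(r["point"],1),atz(p,r["point"],.066).round(4))
E
```

```text
top
bay1 0.83 [261.7 274.1] [0.5125 0.1538 0.066 ]
bay1 0.72 [348.1 276.1] [ 0.5117 -0.1318  0.066 ]
bay1 0.66 [317.7 276.7] [ 0.5077 -0.0316  0.066 ]
axle 0.6 [301.5 284. ] [0.4824 0.0212 0.066 ]
axle 0.57 [286.7 207. ] [0.7426 0.0789 0.066 ]
scene
bay1 0.77 [308.  256.9] [ 0.5018 -0.1327  0.066 ]
bay1 0.76 [293.7 228.8] [ 0.5114 -0.0214  0.066 ]
bay1 0.68 [267.4 187.1] [0.5134 0.1699 0.066 ]
bay1 0.65 [277.9 207.7] [0.5058 0.0757 0.066 ]
axle 0.96 [280.3 226.1] [0.4814 0.0058 0.066 ]
axle 0.71 [269.8 189.3] [0.5161 0.1578 0.066 ]
```

View pics/topc.png

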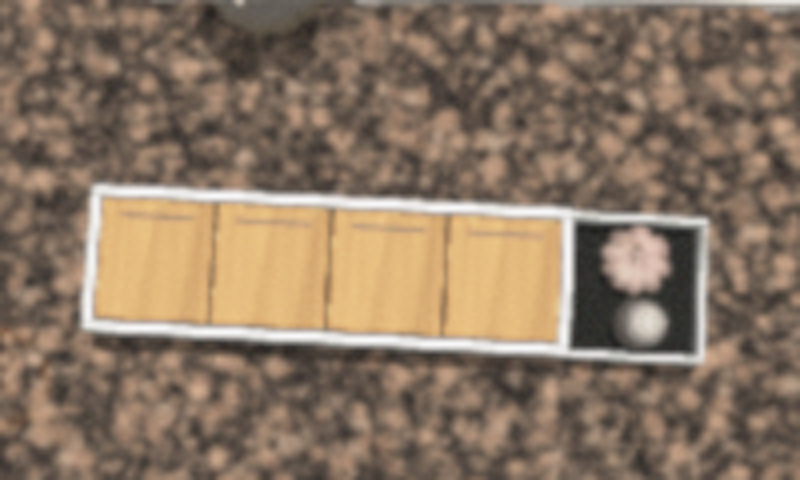

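View pics/scenec.png

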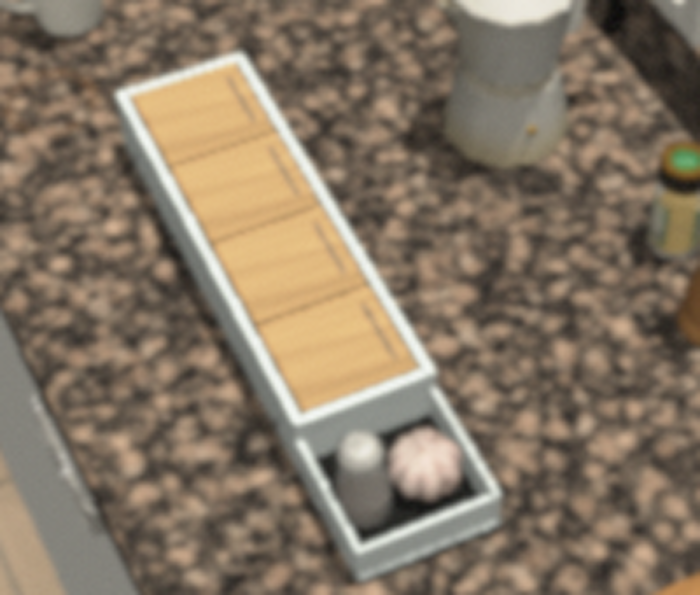

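The two crops show the dock turned slightly clockwise. The four press lines are at top pixels (260,274), (288.5,276), (317,277), (346.5,279) and scene pixels (269,188), (282,209), (295,230), (308,255). The salt shaker and garlic are in the tray. I'll fit the dock pose to these points.

```bash
python3 - <<'E'
from h import *
from scipy.optimize import least_squares
P=dict(top=[(160,216),(274,223),(388,229),(506,236)],scene=[(242,99),(286,170),(331,246),(379,333)])
W=[]
for c,o,f in (("top",(220,220),4),("scene",(200,160),3.5)):
    p=viewer.read_camera(c)
    for i,q in enumerate(P[c]):
        w=atz(p,(np.array(q)+.5)/f-.5+o,.066); W.append((i,*w[:2])); print(c,i+1,w.round(4))
def pt(v,x,y): c,s=np.cos(v[2]),np.sin(v[2]); return np.array([v[0]+c*x-s*y,v[1]+s*x+c*y])
f=lambda v:np.concatenate([pt(v,.036,.144-.096*i)-(a,b) for i,a,b in W])
r=least_squares(f,[.48,.015,0]);v=r.x
print(v,np.abs(r.fun).max())
s=monitor.read_state();Rm=R.from_rotvec(s["tcp_rot"]).as_matrix()
for i in range(4):
    w=pt(v,.036,.144-.096*i);print(i+1,w.round(4),"tool shift",(Rm.T@(np.r_[w,.1]-s["tool_pos"])).round(4))
E
```

```text
top 1 [0.5139 0.1607 0.066 ]
top 2 [0.51   0.0662 0.066 ]
top 3 [ 0.507  -0.0281  0.066 ]
top 4 [ 0.5032 -0.1254  0.066 ]
scene 1 [0.5158 0.1647 0.066 ]
scene 2 [0.5141 0.069  0.066 ]
scene 3 [ 0.5109 -0.0259  0.066 ]
scene 4 [ 0.505  -0.1259  0.066 ]
[ 0.47400588  0.02072265 -0.03674032] 0.0026424214743152596
1 [0.5153 0.1633] tool shift [-0.4375 -0.3575  0.1313]
2 [0.5117 0.0674] tool shift [-0.4644 -0.4497  0.1313]
3 [ 0.5082 -0.0286] tool shift [-0.4913 -0.5418  0.1313]
4 [ 0.5047 -0.1245] tool shift [-0.5182 -0.634   0.1313]
```

Call:
step_arm(series=[-0.055, -0.045, 0, -0.14, -0.11, -0.09, 0, -0.284, -0.16, -0.135, 0, -0.284, -0.21, -0.18, 0, -0.284, -0.27, -0.22, 0, -0.284, -0.32, -0.265, 0.02, -0.284, -0.375, -0.31, 0.05, -0.284, -0.42, -0.345, 0.08, -0.284], gripper=0)

```text
time: 2.7
tool_pos: [0.4751, 0.224, 0.1751]
tcp_rot: [0.058, 3.138, 0.002]
wrist_force: [0.6, 0.1, 0.2]
width: -0.002
grip_force: 0.0
```

```bash
cat >> h.py <<'E'
V=[.4740,.0207,-.03674]
def st(x,y,z,V=V):
    s=monitor.read_state();Rm=R.from_rotvec(s["tcp_rot"]).as_matrix();c,n=np.cos(V[2]),np.sin(V[2])
    w=np.array([V[0]+c*x-n*y,V[1]+n*x+c*y,z])
    d=s["tool_pos"]-[V[0],V[1],0]; D=np.array([c*d[0]+n*d[1],-n*d[0]+c*d[1],d[2]])
    ty=Rm[:,1]; print("t",round(s["time"],2),"in dock",D.round(4),"shift",(Rm.T@(w-s["tool_pos"])).round(4),"yaw err",round(np.arctan2(ty[1],ty[0])-np.pi/2-V[2],3),"F",s["wrist_force"].round(2))
E
python3 -c "
from h import *
st(.036,.144,.075)"
```

```text
t 2.7 in dock [-0.0063  0.2032  0.1751] shift [-0.0421 -0.0593  0.1001] yaw err -0.0 F [0.64 0.07 0.19]
```

Call:
step_arm(series=[-0.02, -0.03, 0.04, 0, -0.042, -0.059, 0.07, 0, -0.042, -0.059, 0.085, 0, -0.042, -0.059, 0.085, 0])

```text
time: 3.2
tool_pos: [0.5122, 0.1649, 0.0882]
tcp_rot: [-0.059, -3.138, 0.001]
wrist_force: [-1.4, 0.6, 0.3]
width: 0.002
grip_force: 0.0
```

```bash
python3 -c "
from h import *
st(.036,.144,.075)"
```

```text
t 3.2 in dock [0.0328 0.1455 0.0882] shift [-0.0032 -0.0015  0.0132] yaw err -0.001 F [-1.42  0.63  0.27]
```

Call:
step_arm(series=[-0.003, -0.001, 0.012, 0, -0.003, -0.001, 0.018, 0, -0.003, -0.001, 0.022, 0, -0.003, -0.001, 0.024, 0, -0.003, -0.001, 0.025, 0, -0.003, -0.001, 0.025, 0])

```text
time: 3.95
tool_pos: [0.5161, 0.1643, 0.0652]
tcp_rot: [-0.058, -3.141, -0.001]
wrist_force: [-2.9, 1.2, 5.0]
width: 0.002
grip_force: 2.6
```

Call:
step_arm(series=[0, 0, 0.001, 0, 0, 0, 0.002, 0, 0, 0, 0.003, 0, 0, 0, 0.003, 0])

```text
time: 4.45
tool_pos: [0.5163, 0.1643, 0.0636]
tcp_rot: [-0.058, -3.141, -0.001]
wrist_force: [-7.1, 0.1, 15.0]
width: 0.002
grip_force: 7.2
```

Bay 1 is a blank: the force rises about 6 N/mm. On to bay 2.

Call:
step_arm(series=[0, 0, -0.022, 0, 0, -0.048, -0.022, 0, 0, -0.096, -0.022, 0, 0, -0.096, -0.008, 0, 0, -0.096, -0.004, 0, 0, -0.096, 0.0, 0, 0, -0.096, 0.002, 0, 0, -0.096, 0.002, 0])

```text
time: 5.45
tool_pos: [0.5124, 0.0676, 0.0621]
tcp_rot: [-0.053, -3.139, 0.005]
wrist_force: [-9.9, -8.0, 22.1]
width: 0.001
grip_force: 11.6
```

Bay 2 is also a blank.

Call:
step_arm(series=[0, 0, -0.022, 0, 0, -0.048, -0.022, 0, 0, -0.096, -0.022, 0, 0, -0.096, -0.012, 0, 0, -0.096, -0.007, 0, 0, -0.096, -0.004, 0, 0, -0.096, -0.002, 0, 0, -0.096, -0.002, 0])

```text
time: 6.45
tool_pos: [0.509, -0.027, 0.0632]
tcp_rot: [-0.053, -3.139, 0.001]
wrist_force: [-7.5, -1.6, 16.7]
width: 0.003
grip_force: 8.5
```

Bay 3 behaves the same, so the flap must be in bay 4.

Call:
step_arm(series=[0, 0, -0.022, 0, 0, -0.048, -0.022, 0, 0, -0.096, -0.022, 0, 0, -0.096, -0.012, 0, 0, -0.096, -0.006, 0, 0, -0.096, -0.003, 0, 0, -0.096, 0, 0, 0, -0.096, 0, 0])

```text
time: 7.45
tool_pos: [0.5058, -0.1231, 0.0612]
tcp_rot: [-0.056, -3.141, -0.0]
wrist_force: [-1.0, 0.4, 0.1]
width: 0.001
grip_force: 0.0
```

```bash
python3 -c "
from h import *
st(.036,-.144,.06)"
```

```text
t 7.45 in dock [ 0.037  -0.1425  0.0612] shift [ 0.001  -0.0015  0.0012] yaw err 0.001 F [-0.97  0.42  0.09]
```

Bay 4 gives way with almost no force, so it is the flap. Pressing it down now.

Call:
step_arm(series=[0, 0, 0.004, 0, 0, 0, 0.008, 0, 0, 0, 0.012, 0, 0, 0, 0.016, 0, 0, 0, 0.02, 0, 0, 0, 0.024, 0, 0, 0, 0.026, 0, 0, 0, 0.026, 0])

```text
time: 8.45
tool_pos: [0.5056, -0.1239, 0.0351]
tcp_rot: [-0.058, -3.141, -0.0]
wrist_force: [1.4, 0.6, -0.3]
width: -0.001
grip_force: 0.5
```

```bash
python3 -c "
from h import *
st(.036,-.144,.03)
p=viewer.read_camera('scene');cv2.imwrite('pics/s2.png',cv2.resize(p['image'][160:330,200:400,::-1],None,fx=3.5,fy=3.5))"
```

```text
t 8.45 in dock [ 0.0369 -0.1434  0.0351] shift [ 0.0009 -0.0006  0.0051] yaw err -0.0 F [ 1.41  0.61 -0.27]
```

View pics/s2.png

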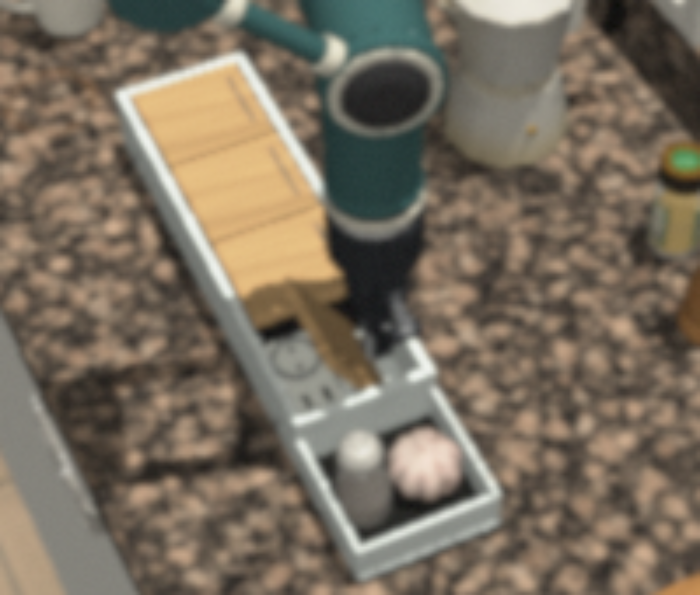

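The flap is tilted about 45° with its front raised (crop pixel about (290,290)), and the socket shows. Next I lift out, go round to the front and come down there.

Call:
step_arm(series=[-0.001, 0, -0.03, 0, -0.001, 0, -0.07, 0, 0, 0, -0.11, 0, 0, 0, -0.12, 0, 0.05, 0, -0.12, 0, 0.1, 0, -0.12, 0, 0.122, 0, -0.12, 0, 0.122, 0, -0.09, 0])

```text
time: 9.5
tool_pos: [0.3832, -0.1196, 0.1257]
tcp_rot: [0.059, 3.139, -0.002]
wrist_force: [0.8, -0.5, -0.2]
width: 0.005
grip_force: 0.0
```

Call:
step_arm(series=[0, 0, 0.025, 0, 0, 0, 0.037, 0, 0, 0, 0.037, 0])

```text
time: 9.88
tool_pos: [0.3825, -0.1189, 0.087]
tcp_rot: [-0.058, -3.138, -0.002]
wrist_force: [-0.2, -0.8, -0.9]
width: -0.001
grip_force: 0.0
```

```bash
python3 -c "
from h import *
st(-.012,-.144,.085)"
```

```text
t 9.88 in dock [-0.0863 -0.1429  0.087 ] shift [-0.0744 -0.0012  0.0018] yaw err 0.0 F [-0.21 -0.79 -0.85]
```

Call:
step_arm(series=[-0.02, 0, 0, 0, -0.03, 0, 0, 0, -0.038, 0, 0, 0, -0.046, 0, 0, 0, -0.054, 0, 0, 0, -0.062, 0, 0, 0, -0.068, 0, 0, 0, -0.073, 0, 0, 0])

```text
time: 10.88
tool_pos: [0.4572, -0.1221, 0.0884]
tcp_rot: [0.058, 3.141, -0.0]
wrist_force: [-1.4, 0.5, 1.0]
width: 0.004
grip_force: 0.7
```

Call:
step_arm(series=[-0.003, 0, 0, 0, -0.003, 0, 0, 0])

```text
time: 11.12
tool_pos: [0.4601, -0.1222, 0.0884]
tcp_rot: [0.058, 3.141, -0.0]
wrist_force: [0.2, -0.7, -0.0]
width: -0.001
grip_force: 0.1
```

```bash
python3 -c "
from h import *
st(-.012,-.144,.085)
p=viewer.read_camera('scene');cv2.imwrite('pics/s3.png',cv2.resize(p['image'][160:330,200:400,::-1],None,fx=3.5,fy=3.5))"
```

```text
t 11.12 in dock [-0.0086 -0.1433  0.0884] shift [ 0.0034 -0.0007  0.0034] yaw err -0.0 F [ 0.21 -0.72 -0.  ]
```

View pics/s3.png

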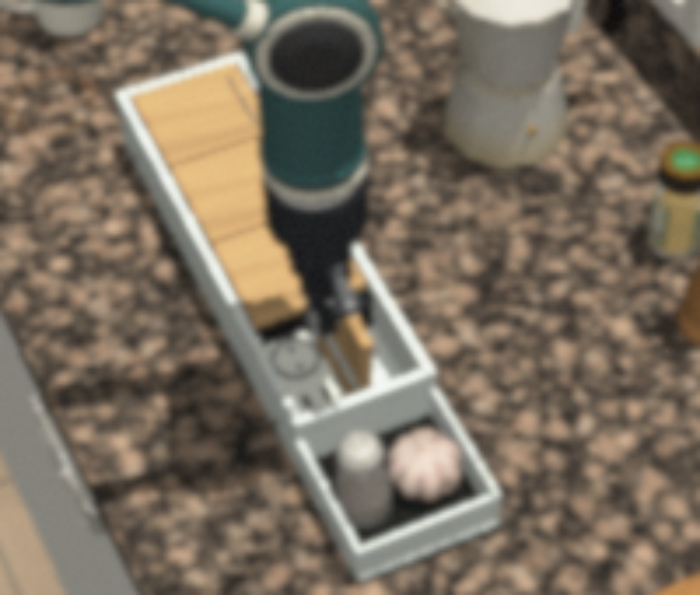

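The flap looks close to upright, with its end edge at about (355,350). I'll push 4 mm more, draw away and check.

Call:
step_arm(series=[-0.002, 0, 0, 0, -0.004, 0, 0, 0, -0.004, 0, 0, 0])

```text
time: 11.55
tool_pos: [0.464, -0.1224, 0.0885]
tcp_rot: [0.058, 3.141, 0.0]
wrist_force: [-2.4, 0.5, 1.6]
width: 0.0
grip_force: 0.8
```

Call:
step_arm(series=[0.03, 0, 0, 0, 0.08, 0, 0, 0, 0.08, 0, -0.06, 0, 0.08, 0.05, -0.12, 0, 0.08, 0.11, -0.16, 0, 0.08, 0.16, -0.17, 0, 0.08, 0.2, -0.17, 0, 0.08, 0.2, -0.17, 0])

```text
time: 12.55
tool_pos: [0.3918, 0.0836, 0.2595]
tcp_rot: [0.048, 3.138, 0.002]
wrist_force: [-0.6, -0.2, 0.8]
width: -0.001
grip_force: 0.0
```

```bash
python3 -c "
from h import *
st(-.012,-.144,.085)
p=viewer.read_camera('scene');cv2.imwrite('pics/s4.png',cv2.resize(p['image'][200:300,250:370,::-1],None,fx=6,fy=6,interpolation=cv2.INTER_CUBIC))
Ti=np.linalg.inv(p['T']);c,n=np.cos(V[2]),np.sin(V[2])
for a in (1.2,1.4,1.57,1.75):
  o=[]
  for l in (0.055,):
   for y in (-.097,-.191):
    x=.005-l*np.cos(a)+.005*np.sin(a);z=.061+l*np.sin(a)+.005*np.cos(a)
    q=Ti@[V[0]+c*x-n*y,V[1]+n*x+c*y,z,1];u=p['intrinsics']@[q[0],-q[1],-q[2]];u=u[:2]/u[2]
    o.append(((u-[250,200])*6).round())
  print(a,o)
"
```

```text
t 12.55 in dock [-0.0845  0.0598  0.2595] shift [-0.0707 -0.2046  0.1744] yaw err 0.006 F [-0.59 -0.24  0.79]
1.2 [array([209., 222.]), array([293., 369.])]
1.4 [array([231., 212.]), array([315., 358.])]
1.57 [array([250., 205.]), array([334., 351.])]
1.75 [array([269., 201.]), array([355., 346.])]
```

View pics/s4.png

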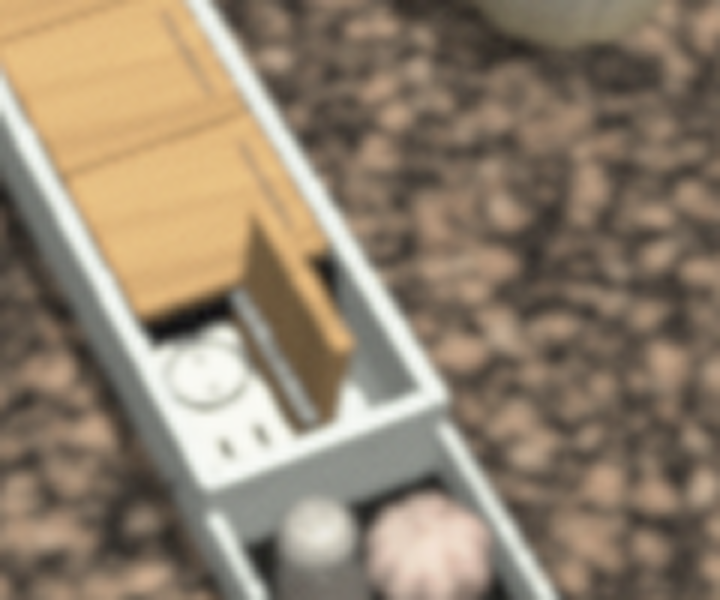

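The flap stands upright. Its top corners at crop pixels (253,208) and (350,348) match 1.57–1.7 rad, and the tray items have not moved. Handing in.

```bash
python3 -c "
from h import *
print(job.finish_job())"
```

```text
the job is handed in; nothing more can be done
None
```

The flap turned out to be the bay 4 cover, next to the tray; it now stands upright at roughly 1.57–1.7 rad by the last picture. The arm is clear, I saw none of the bystanders move, and the job is handed in at about 12.6 s (the hand-in returned no verdict).

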